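# Load and close a plate filter cell

### The job

Make the filter cell ready for a test filtration: hang the ring-shaped filter plate by its eye over the post in the middle of the cell's stand and let go of it so that it lies flat on the sprung support. Then set the knurled cap over it on the stand, turn the cap until its hidden keyways drop over the stand's pins, push it fully home against the spring until its rim is down on the flange, and finish while still holding it pushed home; leave the bottles, tube rack and jug where they stand.

Things in the scene. Friction and masses are not known exactly. Their poses are not given: they have to be found in the camera images.
- stand: Stainless stand of a small plate filter cell, fixed to the work surface. Origin at the centre of its foot on the surface, z up its axis. Foot 92 mm across, up to 13 mm high; flange 72 mm across, its flat top 50 mm up; above it a neck 44 mm across up to 84 mm, top edge chamfered from 80.5 mm (to 39 mm across). A hose outlet sticks out 75 mm along the stand's +x, under 45 mm high.
- pins (a point): Point on the stand's axis, 62.5 mm above the surface, level with the tops of three pins, 5 mm thick, that stick out of the neck sideways to 26.5 mm from the axis, 120 degrees apart, one of them along the stand's +x. With its keyways off the pins the cap's rim rests here; when they meet the pins the cap can drop.
- post_tip (a point): Tip of the fixed post in the middle of the stand, on its axis, 106 mm above the surface. The post is 9 mm across, its last 3 mm slightly tapered.
- support (a joint): Travel (m) of the sprung round support, 35 mm across, around the post on top of the neck: 0 = up, its top 91 mm above the surface; grows as it is pressed down, to 0.007 at most. About 4 N start it, 1.4 N more for each mm. About 0.005 with the cap fully home on the plate. The cap's own weight does not press it home; without a push it lifts the cap again.
- plate: Ring-shaped grey metal filter plate, 38 mm across, 8 mm thick, with a round eye 13 mm across; about 40 g. Lies flat on the surface at the start. Origin at the centre of its underside, z its axis. Hung on the post and lying on the support, its underside is 91 mm above the surface; it may sit up to 3 mm off the axis.
- cap: Knurled stainless cap (collar with closed top), round, 62 mm across, 70 mm high, with a vent plug 18 mm across rising to 82 mm in the middle; about 0.35 kg. Stands open side down on the surface. Origin at the centre of its rim (underside), z up its axis. Its bore is 46 mm across, 44 mm deep; the face at its end, with a recess for the post, presses on the plate.
- keyways (a point): Centre of the cap's rim (same point as its origin). Three keyways 9 mm wide, 120 degrees apart, run up the bore from the rim. They are hidden and not marked outside; their angle is not given. Turning the cap at most 120 degrees either way brings them over the pins (play 5 degrees either way). The rim then drops freely to 55 mm above the surface (plate met), and is home on the flange at 50 mm.
- knurl (a point): Middle of the cap's knurled band, on its axis, 58 mm above its rim: where to grip it (62 mm wide; the band runs from 45 to 67 mm above the rim).
- bottle_a: Small closed sample bottle of amber glass with a white cap, 38 mm across, 95 mm high, a bystander. Origin at the centre of its underside.
- bottle_b: Small closed sample bottle of clear glass with a white cap, 38 mm across, 95 mm high, a bystander. Origin at the centre of its underside.
- tube_rack: White test tube rack, 62 by 190 mm (along its y), 70 mm high with glass tubes up to 103 mm, a bystander. Origin at the centre of its underside.
- jug: Clear plastic measuring jug, 90 mm across, 130 mm high, handle at its +y, a bystander. Origin at the centre of its underside.
Not all that is in view belongs to the job. Leave any purple look-alike of the cap alone.

How it is judged (in metres and radians):
On the way, in this order (a step that is already met when the one before it is completed fails the run):
1. the plate hangs by its eye on the post, flat on the support, let go (horizontal distance between plate and post_tip below 0.0035 m and z of plate in the frame of stand between 0.088 and 0.0935 m and angle between plate's own z axis and vertical below 0.08 rad and contact force between the fingers and plate below 0.1 N), for 0.2 s.
2. the cap is upright around the neck and its keyways have dropped over the pins (horizontal distance between cap and stand below 0.003 m and z of cap in the frame of stand below 0.0575 m and angle between cap's own z axis and vertical below 0.08 rad), for 0.1 s.
At the end, for the whole second after the job is handed in: The cap sits upright (within 3 degrees) and centred (3 mm) on the stand with its rim within 2 mm of the flange, the support is pressed down by more than 3 mm with the plate on the post below the cap, and the fingers still hold the cap there (more than 2 N on it), at rest (horizontal distance between cap and stand below 0.003 m and z of cap in the frame of stand below 0.052 m and angle between cap's own z axis and vertical below 0.05 rad and value of joint support above 0.003 m and horizontal distance between plate and post_tip below 0.0035 m and z of plate in the frame of stand below 0.089 m and contact force between the fingers and cap above 2 N and linear speed of cap below 0.01 m/s); the arm keeps its last pose, push and grip.
It fails at once if a bystander is pushed more than 30 mm or tipped over (distance of any of bottle_a, bottle_b, tube_rack, jug from where it was at the start of the episode above 0.03 m or angle between any of bottle_a, bottle_b, jug, tube_rack's own z axis and vertical above 0.5 rad).
It also fails if it takes over 67 s, if anything falls off the work surface, if the arm or the gripper's body presses on something with over 40 N, if the wrist force passes 120 N, or if a joint passes its speed limit or range.

### The arm

A 6-joint arm with a two-finger parallel gripper is mounted at the origin on the work surface. World frame = base frame: x ahead of the robot, y to its left, z up, the work surface at z = 0. Lengths are in mm, angles in rad, forces in N, time in s.
With the tool pointing down it reaches from about 350 to 775 mm from the base axis. Payload 7.3 kg.
Tool frame: the origin (TCP) lies at the very end of the fingers, on their centre line; the grasp point (between the pads) lies 19 mm behind it; z points along the fingers, y is the line along which they close (so a half turn about z gives the same grasp; the last joint's range is limited). The gripper opens to 92 mm and grips with 3 to 60 N. Pads are 19 mm wide; open, the fingers measure 130 mm over their backs; the gripper's body (75 mm by 190 mm) begins 47 mm behind the grasp point.
Start: joints at [-1.265, 0.342, 1.524, -0, 1.275, -0.146], TCP at [229.232, -472.332, 226.741] pointing down, gripper open.
Joint ranges: [-2.53, 2.53], [-0.77, 2.02], [0.04, 2.7], [-1, 4.14], [0.28, 2.66], [-3.11, 3.11]. Speed limits (rad/s): [2.57, 2.57, 3.14, 3.14, 3.14, 3.14].

### API

Orientations are given as [roll, pitch, yaw] about the fixed x, y, z axes, in that order (R = Rz(yaw) Ry(pitch) Rx(roll)).
In Python, from plant import get_obs, vision, workorder gives the robot as it stands.
- The arm moves only by the shell command python3 -m pendant 'ROWS' [OPENING]. ROWS is a JSON object of lists of equal length, an entry for each row: "dp": the shift along the tool's x, y, z in m, a list of three; "rotation": the turn, a rotation vector about the tool's x, y, z in rad, a list of three. A call has 1 to 8 rows; each row is the pose to reach, as a shift and turn from the pose commanded when the call began, along the tool's axes at that moment; what a row does not reach only later rows make up. A row lasts 1/8 s, in which the tool goes at most 62.5 mm and 10.7 degrees, less where a joint would pass 70% of its speed; a pose out of reach is approached as far as the arm can. A call with a gripper value outside its range is refused whole. OPENING is the finger opening in m, from 0 to 0.0918, set as the call begins (- or left out, the last holds). The fingers move at their own pace and stop on an object; the grip force is fixed at half the most. Time passes only in rows, so rows that repeat a pose let the fingers close. It gives the time, the measured TCP pose, the force, the opening and the grip force at its end, in the units of the state.
- get_obs(): the state, without advancing time (a new reading comes with each control period).
- vision.capture(name): name is "scene" or "top" or "wrist"; returns a dict with "pixels" (420x560x3 uint8, red, green, blue), "vfov" (degrees; the focal length in pixels is half the picture's height over the tangent of half this angle, whatever the lens; pixels are square), "cx", "cy" (the principal point, pixels), "pose" (4x4, takes a point from camera to world coordinates); the wrist camera has in their place "T_tool_cam" (4x4, takes a point from camera to tool coordinates, whose origin is the TCP and whose axes are the flange's). Camera axes: x right, y up, looking along -z (the intrinsics and any distortion apply to the point x, -y, -z); pixel columns grow to the right and rows downward; lengths in mm; the calibration is good to about 2 mm. A picture is of the moment at which its call begins: read the wrist's pose just before it. There is no depth.
- workorder.close_job(): hands the job in; it is judged then, once.
The state is a dict: "time": time; "joint_positions": joint angles; "dq": joint speeds; "tau": joint torques, N m; "tool_pos": TCP position; "tcp_rot": TCP orientation; "contact_force": force on the tool from outside, world axes, zero at the start; "moment": the same for the moment, N m; "grip_width": finger opening in mm; "finger_force": force on a finger pad.
Only numpy, scipy, OpenCV 4.12 (cv2) and the standard library are available. Lean on these libraries where they do the work, as an engineer would, in place of code of your own. Each camera call takes 0.05 s, during which the arm holds its last target. There are 200 camera calls.

## Working session

There is one attempt and no reset: what is moved stays moved. The work goes in short steps, Python scripts to look and compute and a shell command to move; the robot and the scene stay as the last step left them, time stands still between calls to the robot, and variables do not carry over. Pictures are saved under pics/ and viewed, at most 10 in all, crops included, and the job is handed in when it is done.

```bash
mkdir -p pics; ls; cat > h.py <<'E'
import numpy as np, cv2, json
from plant import get_obs, vision, workorder
from scipy.spatial.transform import Rotation as R
def cap(name, fn):
    o=get_obs(); c=vision.capture(name)
    cv2.imwrite(f'pics/{fn}.png', cv2.cvtColor(c['pixels'],cv2.COLOR_RGB2BGR))
    if name=='wrist':
        T=np.eye(4); T[:3,:3]=R.from_euler('xyz',o['tcp_rot']).as_matrix(); T[:3,3]=o['tool_pos']
        P=T@np.array(c['T_tool_cam'])
    else: P=np.array(c['pose'])
    d={k:np.array(v).tolist() for k,v in c.items() if k!='pixels'}; d['P']=P.tolist(); json.dump(d,open(f'pics/{fn}.json','w')); return c
def ray(fn,u,v):
    d=json.load(open(f'pics/{fn}.json')); P=np.array(d['P']); f=210/np.tan(np.radians(d['vfov']/2))
    p=np.array([[[u,v]]],float); K=np.array([[f,0,d['cx']],[0,f,d['cy']],[0,0,1]])
    D=next((np.array(d[k],float) for k in d if k.startswith('dist')),np.zeros(5))
    x,y=cv2.undistortPoints(p,K,D)[0,0]
    r=P[:3,:3]@np.array([x,-y,-1]); return P[:3,3], r/np.linalg.norm(r)
def atz(fn,u,v,z):
    o,r=ray(fn,u,v); return (o+r*(z-o[2])/r[2]).round(1)
def tri(*obs):
    A=np.zeros((3,3));b=np.zeros(3);L=[ray(*q) for q in obs]
    for o,r in L: M=np.eye(3)-np.outer(r,r);A+=M;b+=M@o
    x=np.linalg.solve(A,b); return x.round(1),[np.linalg.norm((np.eye(3)-np.outer(r,r))@(x-o)).round(1) for o,r in L]
E
python3 - <<'E'
from h import *
for n in('scene','top','wrist'):
    c=cap(n,n+'0'); print(n,{k:np.array(v).round(3).tolist() for k,v in c.items() if k!='pixels'})
a=[cv2.imread(f'pics/{n}0.png') for n in('scene','top')]
print(get_obs())
E
```

```text
pics
scene {'vfov': 50.221, 'cx': 286.067, 'cy': 206.374, 'pose': [[0.632, -0.422, 0.65, 1247.415], [0.775, 0.319, -0.546, -544.431], [0.023, 0.848, 0.529, 697.313], [0.0, 0.0, 0.0, 1.0]]}
top {'vfov': 43.767, 'cx': 276.428, 'cy': 207.739, 'pose': [[-0.02, 0.994, -0.109, 362.694], [-1.0, -0.02, 0.006, 49.072], [0.004, 0.109, 0.994, 1358.049], [0.0, 0.0, 0.0, 1.0]]}
wrist {'vfov': 67.828, 'cx': 281.936, 'cy': 209.238, 'T_tool_cam': [[-0.001, 0.964, 0.266, 72.293], [1.0, 0.001, 0.0, -0.744], [0.0, 0.266, -0.964, -158.421], [0.0, 0.0, 0.0, 1.0]]}
{'time': 0.15, 'joint_positions': array([-1.26499650e+00,  3.42568032e-01,  1.52480336e+00,  3.97684450e-06,
        1.27540445e+00, -1.45992810e-01]), 'dq': array([-7.07442119e-05, -2.37090347e-03, -3.51868436e-03,  5.85739711e-04,
        1.07945054e-03, -5.16077321e-04]), 'tau': array([ 1.88171893e-03, -4.31468332e+01, -2.44353837e+01,  7.18310662e-02,
        5.38062968e-02, -7.80572168e-05]), 'tool_pos': array([ 229.13428783, -472.01429132,  226.19982278]), 'tcp_rot': array([-3.14042260e+00, -1.75886820e-04,  4.51791369e-01]), 'contact_force': array([-0.34226963,  0.17797912, -0.31914165]), 'moment': array([-9.85668696e-05,  3.04867899e-02,  2.22917288e-03]), 'finger_force': 0.0, 'grip_width': 91.63026441133562}
```

View pics/top0.png

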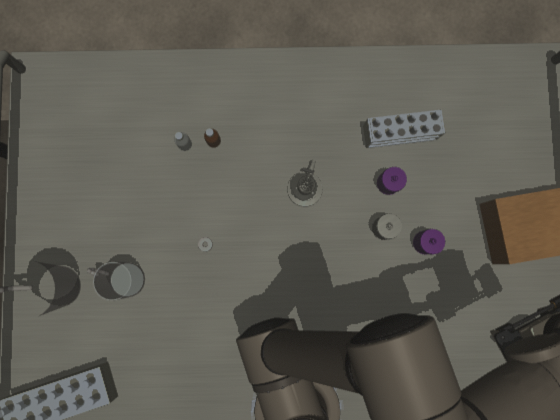

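View pics/scene0.png

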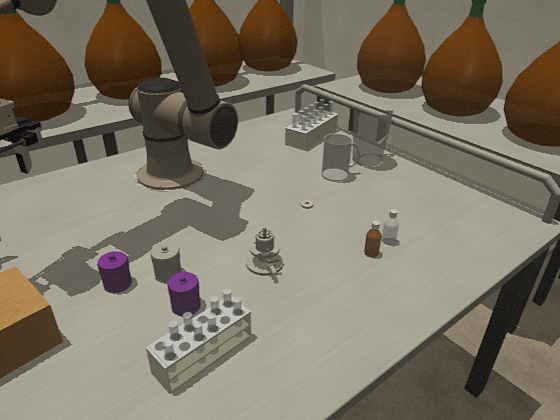

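The top view shows the plate at (205,244), the stand at (304,187) and its outlet toward (310,165), and the grey cap at (389,226) between two purple look-alikes at (394,180) and (431,241). In the scene view the plate is at (307,204), the cap plug at (166,248) and the post tip at (265,230).

```bash
python3 - <<'E'
from h import *
print('plate',atz('top0',205,244.5,8),atz('scene0',307,204,8),tri(('top0',205,244.5),('scene0',307,204)))
print('cap',atz('top0',389.5,226,82),atz('scene0',166,247,82),tri(('top0',389.5,226),('scene0',166,247)))
print('post',atz('top0',306,188,100),atz('scene0',265,230,106),tri(('top0',306,187),('scene0',265,230)))
print('outlet',atz('top0',311,163,35),atz('top0',304,190,0))
print('purple',atz('top0',394,179,75),atz('top0',432,241,75),atz('top0',405,128,90))
print(atz('scene0',112,258,82))
E
```

```text
plate [419.  226.6   8. ] [427.3 224.5   8. ] (array([420.3, 228.7,   2.8]), [np.float64(1.7), np.float64(1.7)])
cap [ 452.  -234.7   82. ] [ 462.2 -233.4   82. ] (array([ 453.7, -233.1,   76.9]), [np.float64(2.9), np.float64(2.9)])
post [547.4 -31.6 100. ] [571.  -37.6 106. ] (array([553.2, -29. ,  92.3]), [np.float64(3.9), np.float64(3.9)])
outlet [621.5 -50.3  35. ] [556.8 -32.6   0. ]
purple [ 569.3 -252.6   75. ] [ 413.6 -339.    75. ] [ 694.5 -282.1   90. ]
[ 427.6 -342.9   82. ]
```

```bash
cat >> h.py <<'E'
def plan(x,y,z,yaw):
    "rows values to reach TCP x,y,z (mm), tool down, yaw"
    o=get_obs(); R0=R.from_euler('xyz',o['tcp_rot']); d=np.array([x,y,z])-o['tool_pos']
    R1=R.from_euler('xyz',[np.pi,0,yaw]); 
    print('dp',(R0.inv().apply(d)/1000).round(4).tolist(),'rot',(R0.inv()*R1).as_rotvec().round(4).tolist(), 't',round(o['time'],2), 'q',o['joint_positions'].round(2).tolist())
E
python3 -m pendant '{"dp":[[0.06,-0.02,0.01],[0.11,-0.04,0.02],[0.16,-0.06,0.03],[0.21,-0.09,0.035],[0.26,-0.116,0.035],[0.26,-0.116,0.035],[0.26,-0.116,0.035],[0.26,-0.116,0.035]],"rotation":[[0,0,0],[0,0,0],[0,0,0],[0,0,0],[0,0,0],[0,0,0],[0,0,0],[0,0,0]]}'
python3 -c "
from h import *
cap('wrist','w1')"
python3 -m pendant '{"dp":[[0.05,0,0],[0.07,0,0],[0.07,0,0],[0.07,0,0]],"rotation":[[0,0,0],[0,0,0],[0,0,0],[0,0,0]]}'
python3 -c "
from h import *
cap('wrist','w2'); a=[cv2.imread(f'pics/w{i}.png') for i in (1,2)]
cv2.imwrite('pics/w12.png',cv2.resize(np.hstack(a),(800,300)))
plan(553,-32,200,.45)"
```

```text
time: 1.15
tool_pos: [411.9, -255.5, 191.7]
tcp_rot: [3.141, 0.0, 0.45]
contact_force: [0.3, 0.1, -0.5]
grip_width: 92.1
finger_force: 0.0
time: 1.7
tool_pos: [474.5, -224.4, 191.5]
tcp_rot: [-3.141, 0.001, 0.451]
contact_force: [0.5, 0.3, 0.3]
grip_width: 91.8
finger_force: 0.0
dp [0.1545, -0.1391, -0.0085] rot [-0.0003, 0.0007, 0.0009] t 1.75 q [-0.59, 0.37, 1.58, -0.0, 1.19, 0.53]
```

View pics/w12.png

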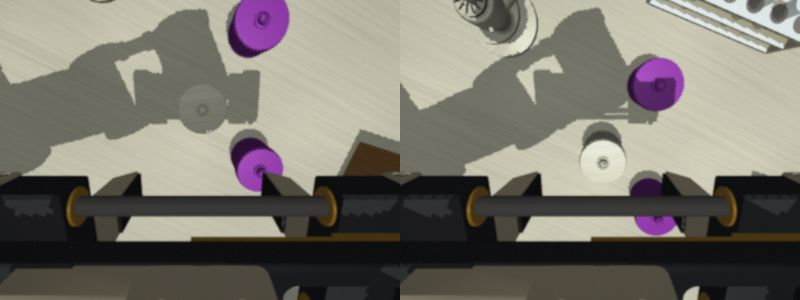

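```bash

python3 -m pendant '{"dp":[[0.03,-0.04,0],[0.06,-0.08,0],[0.095,-0.12,0],[0.095,-0.139,0],[0.095,-0.139,0],[0.095,-0.139,0]],"rotation":[[0,0,0],[0,0,0],[0,0,0],[0,0,0],[0,0,0],[0,0,0]]}'
python3 -c "
from h import *
cap('wrist','w3')"
python3 -m pendant '{"dp":[[0.05,0,0],[0.05,0,0],[0.05,0,0],[0.05,0,0]],"rotation":[[0,0,0],[0,0,0],[0,0,0],[0,0,0]]}'
python3 -c "
from h import *
cap('wrist','w4'); 
plan(421,227,130,.45)"
```

```text
time: 2.5
tool_pos: [500.1, -58.8, 191.9]
tcp_rot: [3.141, -0.0, 0.45]
contact_force: [-0.1, -0.7, -0.0]
grip_width: 91.8
finger_force: 0.0
time: 3.05
tool_pos: [544.6, -36.4, 191.7]
tcp_rot: [-3.142, 0.001, 0.451]
contact_force: [-0.4, -0.1, 0.2]
grip_width: 91.9
finger_force: 0.0
dp [0.0034, -0.2908, 0.0618] rot [0.0, 0.0003, 0.0007] t 3.1 q [-0.21, 0.41, 1.52, -0.0, 1.21, 0.91]
```

```bash

python3 -m pendant '{"dp":[[-0.01,-0.06,0],[-0.02,-0.12,0],[-0.03,-0.18,0.02],[-0.045,-0.24,0.04],[-0.045,-0.29,0.062],[-0.045,-0.29,0.062],[-0.045,-0.29,0.062],[-0.045,-0.29,0.062]],"rotation":[[0,0,0],[0,0,0],[0,0,0],[0,0,0],[0,0,0],[0,0,0],[0,0,0],[0,0,0]]}'
python3 -c "
from h import *
cap('wrist','w5')"
python3 -m pendant '{"dp":[[0.04,0,0],[0.04,0,0],[0.04,0,0],[0.04,0,0]],"rotation":[[0,0,0],[0,0,0],[0,0,0],[0,0,0]]}'
python3 -c "
from h import *
cap('wrist','w6')
for i,p in zip(range(1,7),[(421,227,8)]*0 or [(455,-233,82)]*2+[(553,-32,106)]*2+[(421,227,8)]*2):
    d=json.load(open(f'pics/w{i}.json'));P=np.linalg.inv(np.array(d['P']));q=P[:3,:3]@p+P[:3,3];f=210/np.tan(np.radians(d['vfov']/2));u=d['cx']-f*q[0]/q[2];v=d['cy']+f*q[1]/q[2]
    u=int(np.clip(u,66,493));v=int(np.clip(v,66,353)); im=cv2.resize(cv2.imread(f'pics/w{i}.png')[v-66:v+66,u-66:u+66],(264,264),interpolation=cv2.INTER_CUBIC)
    print(i,u-66,v-66); globals().setdefault('L',[]).append(im)
cv2.imwrite('pics/m.png',np.vstack([np.hstack(L[0::2]),np.hstack(L[1::2])]))"
```

```text
time: 4.1
tool_pos: [379.3, 204.8, 130.3]
tcp_rot: [3.141, -0.002, 0.45]
contact_force: [-0.6, 0.7, 0.6]
grip_width: 92.1
finger_force: 0.0
time: 4.65
tool_pos: [413.6, 222.5, 129.7]
tcp_rot: [3.142, 0.001, 0.451]
contact_force: [-0.3, -0.0, -0.0]
grip_width: 92.2
finger_force: 0.0
1 215 85
2 216 163
3 215 74
4 216 137
5 214 86
6 215 128
```

View pics/m.png

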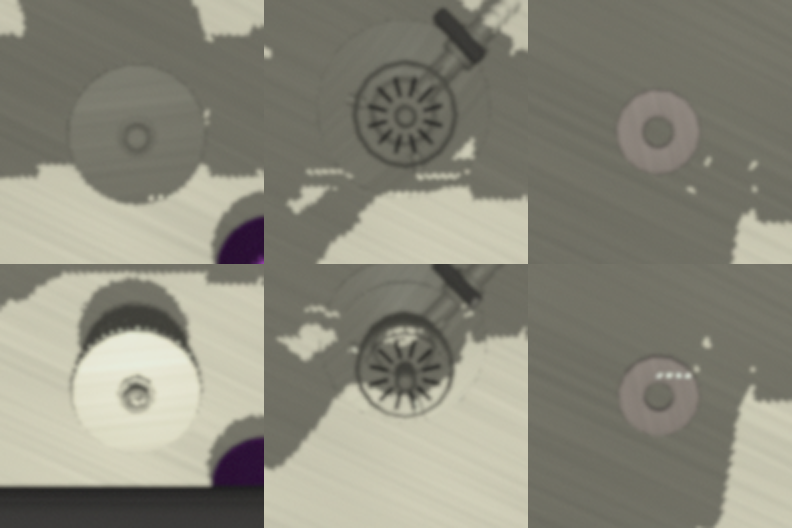

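The enlarged views give: cap plug at w1 (283,154) and w2 (284.5,228.5); post tip at w3 (285.5,132) and w4 (285.5,194); plate eye at w5 (279,151.5) and w6 (280,194).

```bash
python3 - <<'E'
from h import *
for n,a,b,z in [('plug',('w1',283,154),('w2',284.5,228.5),82),('disc',('w1',283.2,152),('w2',284.2,226.5),70),('post',('w3',285.5,132),('w4',285.5,194),106),('ring',('w3',285.5,130.5),('w4',286.5,187),84),('plate',('w5',279,151.5),('w6',280,194),8)]:
    print(n,tri(a,b),atz(*a,z),atz(*b,z))
plan(421,227,60,.45)
E
```

```text
plug (array([ 453.1, -236.1,   69.4]), [np.float64(0.3), np.float64(0.3)]) [ 454.1 -235.3   82. ] [ 457.2 -234.4   82. ]
disc (array([ 454.6, -235.4,   68.4]), [np.float64(0.1), np.float64(0.1)]) [ 454.7 -235.2   70. ] [ 455.1 -235.2   70. ]
post (array([559.7, -31.9,  97.8]), [np.float64(0.4), np.float64(0.4)]) [560.  -32.1 106. ] [561.1 -30.6 106. ]
ring (array([560.5, -32.3,  71.3]), [np.float64(0.0), np.float64(0.0)]) [560.7 -32.   84. ] [562.7 -31.1  84. ]
plate (array([421.1, 228.9,   9.2]), [np.float64(0.2), np.float64(0.2)]) [421.1 228.7   8. ] [420.8 228.9   8. ]
dp [0.0086, -0.0006, 0.0697] rot [0.0001, 0.0004, 0.0013] t 4.7 q [0.33, 0.35, 1.81, -0.0, 0.98, 1.45]
```

```bash

python3 -m pendant '{"dp":[[0.0094,-0.0022,0.05],[0.0094,-0.0022,0.09],[0.0094,-0.0022,0.115],[0.0094,-0.0022,0.1275],[0.0094,-0.0022,0.1275],[0.0094,-0.0022,0.1275]],"rotation":[[0,0,0],[0,0,0],[0,0,0],[0,0,0],[0,0,0],[0,0,0]]}'
python3 -m pendant '{"dp":[[0,0,0],[0,0,0],[0,0,0],[0,0,0],[0,0,0],[0,0,0]],"rotation":[[0,0,0],[0,0,0],[0,0,0],[0,0,0],[0,0,0],[0,0,0]]}' 0.03
```

```text
time: 5.45
tool_pos: [422.2, 229.4, 3.1]
tcp_rot: [3.141, -0.002, 0.452]
contact_force: [-0.1, -0.5, 0.3]
grip_width: 91.3
finger_force: 0.0
time: 6.2
tool_pos: [421.6, 229.2, 2.1]
tcp_rot: [3.141, 0.0, 0.452]
contact_force: [-0.5, 0.7, 0.7]
grip_width: 36.6
finger_force: 30.2
```

```bash

python3 -m pendant '{"dp":[[0,0,-0.04],[0,0,-0.09],[0.002,0.04,-0.133],[0.004,0.10,-0.133],[0.006,0.16,-0.133],[0.008,0.22,-0.133],[0.010,0.27,-0.133],[0.011,0.2955,-0.133]],"rotation":[[0,0,0],[0,0,0],[0,0,0],[0,0,0],[0,0,0],[0,0,0],[0,0,0],[0,0,0]]}'
python3 -m pendant '{"dp":[[0,0,0],[0,0,0],[0,0,0],[0,0,0]],"rotation":[[0,0,0],[0,0,0],[0,0,0],[0,0,0]]}'
python3 -c "
from h import *
c=cap('wrist','w7'); cap('scene','s7'); cap('top','t7')
im=cv2.imread('pics/w7.png')[170:300,200:370]; a=cv2.resize(im,(680,520),interpolation=cv2.INTER_CUBIC)
cv2.imwrite('pics/m7.png',a)"
```

```text
time: 7.2
tool_pos: [561.2, -34.1, 134.9]
tcp_rot: [3.141, 0.0, 0.449]
contact_force: [-0.5, 0.5, -0.5]
grip_width: 36.1
finger_force: 30.0
time: 7.7
tool_pos: [560.3, -30.7, 135.4]
tcp_rot: [3.142, -0.0, 0.453]
contact_force: [-0.4, -0.1, -0.8]
grip_width: 36.4
finger_force: 30.0
```

View pics/m7.png

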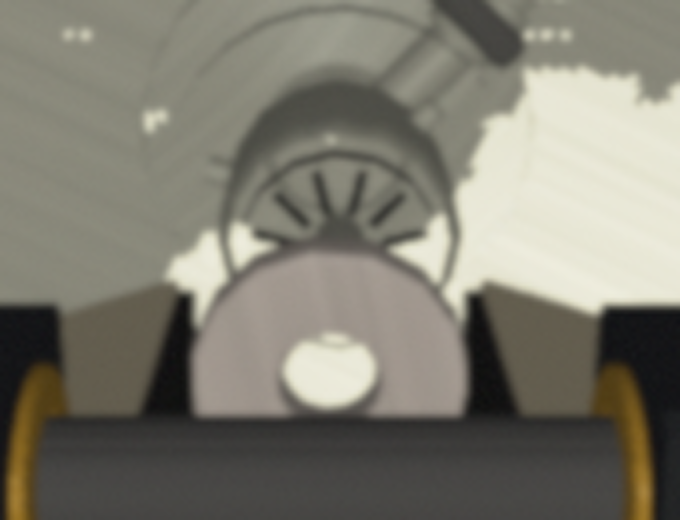

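```bash
python3 - <<'E'
from h import *
o=get_obs(); print(o['tool_pos'])
p=atz('w7',282.5,263,141.4); Ri=R.from_euler('xyz',o['tcp_rot']).inv()
print(p, 'eye rel tcp in tool', Ri.apply(p-o['tool_pos']).round(1))
# neck outer circle left/right edges in w7
for u in (222,458): print(atz('w7',200+u/4,170+240/4,80.5))
# outer circles foot/flange w3,w4 etc: crops at 2x for scene and top
a=cv2.imread('pics/s7.png'); b=cv2.imread('pics/scene0.png'); c=cv2.imread('pics/top0.png');d=cv2.imread('pics/w3.png')
L=[cv2.resize(i,(400,300),interpolation=cv2.INTER_CUBIC) for i in (a[190:280,205:325],b[190:280,205:325],c[152:227,254:354],d[72:192,205:365])]
cv2.imwrite('pics/m8.png',np.vstack([np.hstack(L[:2]),np.hstack(L[2:])]))
E
```

```text
[560.46213348 -31.31776836 135.33975492]
[560.5 -30.  141.4] eye rel tcp in tool [ 0.6 -1.2 -6.1]
[549.6 -13.8  80.5]
[568.2 -52.1  80.5]
```

View pics/m8.png

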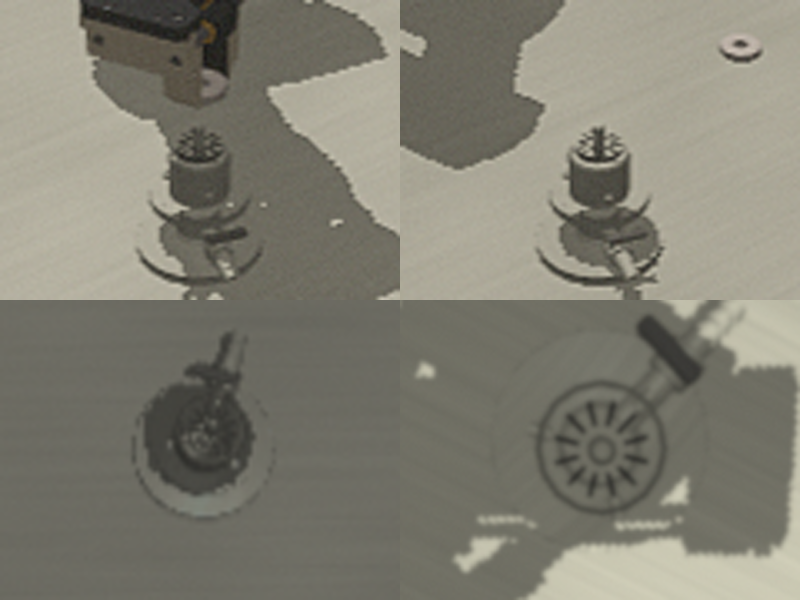

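Scene crop: the plate in the fingers is about at (262,214) in full pixels, above the post tip at (265,229). The wrist views put the eye roughly 1.6 mm off the post along tool y, so I'll shift by that, lower to just above the tip and look again.

```bash

python3 -m pendant '{"dp":[[-0.0006,0.0016,0.01],[-0.0006,0.0016,0.022],[-0.0006,0.0016,0.022],[-0.0006,0.0016,0.022],[-0.0006,0.0016,0.022]],"rotation":[[0,0,0],[0,0,0],[0,0,0],[0,0,0],[0,0,0]]}'
python3 -c "
from h import *
cap('wrist','w8'); cap('scene','s8'); cap('top','t8')
a=cv2.resize(cv2.imread('pics/w8.png')[200:290,222:342],(400,300),interpolation=cv2.INTER_CUBIC)
b=cv2.resize(cv2.imread('pics/s8.png')[195:255,225:305],(400,300),interpolation=cv2.INTER_CUBIC)
cv2.imwrite('pics/m9.png',np.hstack([a,b]))"
```

```text
time: 8.48
tool_pos: [560.9, -33.6, 113.5]
tcp_rot: [3.141, -0.0, 0.452]
contact_force: [0.7, -0.4, -0.7]
grip_width: 36.3
finger_force: 30.0
```

View pics/m9.png

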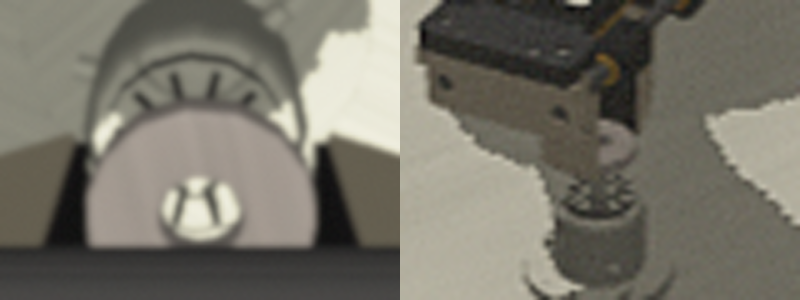

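```bash
python3 - <<'E'
from h import *
o=get_obs(); print(o['tool_pos']); Ri=R.from_euler('xyz',o['tcp_rot']).inv()
f=lambda p:Ri.apply(p-o['tool_pos']).round(1)
print('eye',f(atz('w8',222+201.5/3.333,200+213/3.333,119.5)))
print('arc',f(atz('w8',281,215.6,80.5)))
print('arc w3 top, bottom', [f(atz('w3',205+601/2.5-160,72+(y-300)/2.5,80.5)) for y in (384,512)], 'postw3',f(atz('w3',285.5,132,106)))
print('w7 arc',f(atz('w7',200+338/4,170+153/4,80.5)))
for a in [(199,213)]: print('ribs at 91',f(atz('w8',222+a[0]/3.333,200+a[1]/3.333,91)))
E
```

```text
[560.84001653 -33.49977655 113.47700041]
eye [ 0.1 -0.4 -6. ]
arc [15.2 -1.3 33. ]
arc w3 top, bottom [array([20.2, -1.4, 33. ]), array([-21.5,  -1.4,  33. ])] postw3 [-0.1 -1.6  7.5]
w7 arc [14.7 -1.8 33. ]
ribs at 91 [-13.4  -0.9  22.5]
```

The ribs and the post through the eye sit about 0.8 mm toward tool −y. I'll correct that and lower over the post.

```bash

python3 -m pendant '{"dp":[[0,-0.0008,0],[0,-0.0008,0.004],[0,-0.0008,0.008],[0,-0.0008,0.012],[0,-0.0008,0.012]],"rotation":[[0,0,0],[0,0,0],[0,0,0],[0,0,0],[0,0,0]]}'
python3 -m pendant '{"dp":[[0,0,0.004],[0,0,0.007],[0,0,0.007],[0,0,0.007]],"rotation":[[0,0,0],[0,0,0],[0,0,0],[0,0,0]]}'
```

```text
time: 9.25
tool_pos: [560.1, -32.8, 100.7]
tcp_rot: [-3.141, 0.001, 0.452]
contact_force: [0.5, -0.3, 0.2]
grip_width: 36.2
finger_force: 30.0
time: 9.75
tool_pos: [560.4, -32.8, 94.3]
tcp_rot: [3.141, -0.0, 0.452]
contact_force: [-0.7, 0.0, -0.5]
grip_width: 36.2
finger_force: 30.0
```

```bash

python3 -m pendant '{"dp":[[0,0,0],[0,0,0],[0,0,0],[0,0,0],[0,0,0]],"rotation":[[0,0,0],[0,0,0],[0,0,0],[0,0,0],[0,0,0]]}' 0.0915
python3 -m pendant '{"dp":[[0,0,-0.03],[0,0,-0.06],[-0.02,0,-0.10],[-0.045,0,-0.10],[-0.045,0,-0.10],[-0.045,0,-0.10]],"rotation":[[0,0,0],[0,0,0],[0,0,0],[0,0,0],[0,0,0],[0,0,0]]}'
python3 -c "
from h import *
cap('wrist','w9'); cap('scene','s9')
a=cv2.resize(cv2.imread('pics/w9.png')[72:192,205:365],(400,300),interpolation=cv2.INTER_CUBIC)
b=cv2.resize(cv2.imread('pics/s9.png')[195:255,225:305],(400,300),interpolation=cv2.INTER_CUBIC)
cv2.imwrite('pics/m10.png',np.hstack([a,b]))
plan(454.8,-235.2,150,.4518)"
```

```text
time: 10.38
tool_pos: [560.4, -32.8, 94.2]
tcp_rot: [3.141, -0.0, 0.452]
contact_force: [-0.9, 0.4, 0.7]
grip_width: 82.0
finger_force: 0.0
time: 11.12
tool_pos: [520.2, -52.3, 194.0]
tcp_rot: [-3.141, -0.0, 0.452]
contact_force: [0.9, 0.2, -0.1]
grip_width: 91.2
finger_force: 0.0
dp [-0.1389, 0.1361, 0.0437] rot [-0.0004, 0.0003, 0.0003] t 11.22 q [-0.25, 0.37, 1.58, 0.0, 1.19, 0.87]
```

View pics/m10.png

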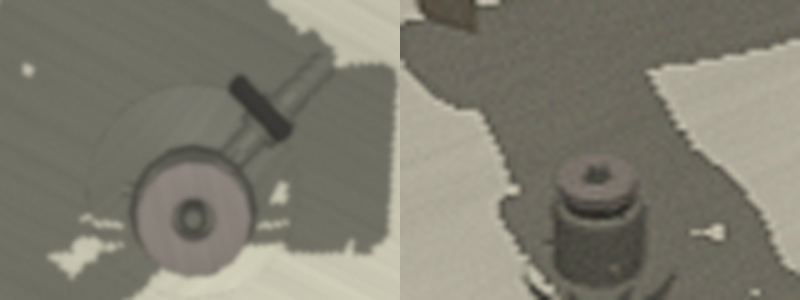

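The plate lies flat on the support with the post through its eye in both crops. Next I'll grasp the cap.

```bash

python3 -m pendant '{"dp":[[-0.04,0.04,0],[-0.08,0.08,0],[-0.11,0.11,0.02],[-0.139,0.137,0.044],[-0.139,0.137,0.09],[-0.139,0.137,0.135],[-0.139,0.137,0.1545],[-0.139,0.137,0.1545]],"rotation":[[0,0,0],[0,0,0],[0,0,0],[0,0,0],[0,0,0],[0,0,0],[0,0,0],[0,0,0]]}'
python3 -m pendant '{"dp":[[0,0,0],[0,0,0],[0,0,0],[0,0,0],[0,0,0]],"rotation":[[0,0,0],[0,0,0],[0,0,0],[0,0,0],[0,0,0]]}' 0.05
python3 -c "
from h import *
print(atz('w9',283,158.8,106), get_obs()['tool_pos'])"
```

```text
time: 12.22
tool_pos: [454.1, -235.6, 37.9]
tcp_rot: [-3.138, 0.002, 0.452]
contact_force: [0.3, -0.3, 1.3]
grip_width: 91.3
finger_force: 0.0
time: 12.85
tool_pos: [454.8, -236.4, 40.4]
tcp_rot: [3.141, -0.0, 0.452]
contact_force: [-1.5, 2.4, 5.3]
grip_width: 61.2
finger_force: 30.0
[560.9 -32.6 106. ] [ 454.83267851 -236.3822196    40.36683587]
```

```bash

python3 -m pendant '{"dp":[[0,0,-0.04],[0,0,-0.09],[0.02,-0.015,-0.12],[0.06,-0.045,-0.12],[0.10,-0.075,-0.12],[0.14,-0.105,-0.12],[0.184,-0.137,-0.12],[0.184,-0.137,-0.12]],"rotation":[[0,0,0],[0,0,0],[0,0,0],[0,0,0],[0,0,0],[0,0,0],[0,0,0],[0,0,0]]}'
python3 -m pendant '{"dp":[[0,0,0],[0,0,0],[0,0,0],[0,0,0]],"rotation":[[0,0,0],[0,0,0],[0,0,0],[0,0,0]]}'
python3 -c "
from h import *
c=cap('wrist','w11'); cap('scene','s11'); cap('top','t11')
a=cv2.resize(cv2.imread('pics/w11.png')[170:290,202:362],(400,300),interpolation=cv2.INTER_CUBIC)
b=cv2.resize(cv2.imread('pics/s11.png')[170:275,200:340],(400,300),interpolation=cv2.INTER_CUBIC)
cv2.imwrite('pics/m11.png',np.hstack([a,b]))"
```

```text
time: 13.85
tool_pos: [561.0, -29.4, 158.8]
tcp_rot: [-3.14, 0.0, 0.457]
contact_force: [-0.0, -0.5, -3.4]
grip_width: 61.1
finger_force: 30.0
time: 14.35
tool_pos: [560.2, -33.5, 159.8]
tcp_rot: [3.141, -0.0, 0.451]
contact_force: [-0.7, -0.5, -3.9]
grip_width: 61.0
finger_force: 30.0
```

View pics/m11.png

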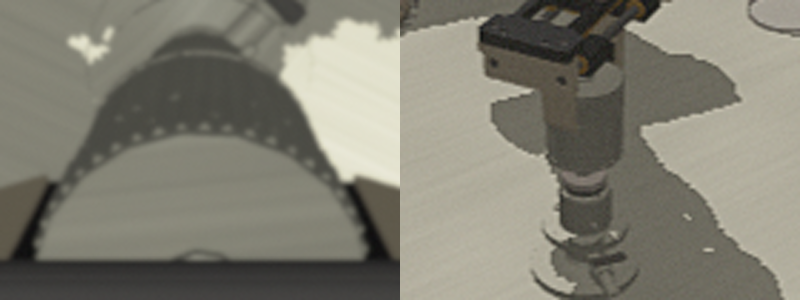

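```bash
python3 - <<'E'
from h import *
o=get_obs(); print(o['tool_pos'],o['contact_force']); Ri=R.from_euler('xyz',o['tcp_rot']).inv()
f=lambda p:Ri.apply(p-o['tool_pos']).round(1)
z=o['tool_pos'][2]
print('top edge',f(atz('w11',282.8,222,z+29.6)),'plug',f(atz('w11',282.8,270,z+41.6)))
print('bot edge',f(atz('w11',282.8,190.5,z-40.4)))
for u,s in ((36,'l'),(366,'r')): print(s,f(atz('w11',202+u/2.5,170+258/2.5,z+29.6)))
print([f(np.array([x,y,z])) for x,y in ((560.4,-32.5),(560.2,-32.5))])
E
```

```text
[560.30242743 -33.0408649  159.77167499] [ 0.52334585 -1.01170402 -3.95629451]
top edge [ 30.7  -0.1 -29.6] plug [ 13.8  -0.1 -41.6]
bot edge [29.7  0.1 40.4]
l [  6.3 -30.2 -29.6]
r [  6.2  29.6 -29.6]
[array([ 0.3, -0.4, -0. ]), array([ 0.1, -0.5, -0. ])]
```

```bash

python3 -m pendant '{"dp":[[0.0005,-0.0004,0.012],[0.0005,-0.0004,0.024],[0.0005,-0.0004,0.033],[0.0005,-0.0004,0.037],[0.0005,-0.0004,0.040],[0.0005,-0.0004,0.042],[0.0005,-0.0004,0.042]],"rotation":[[0,0,0],[0,0,0],[0,0,0],[0,0,0],[0,0,0],[0,0,0],[0,0,0]]}'
```

```text
time: 15.38
tool_pos: [560.7, -32.2, 117.8]
tcp_rot: [3.141, -0.0, 0.452]
contact_force: [0.4, 0.4, -3.8]
grip_width: 60.9
finger_force: 30.0
```

```bash

python3 -m pendant '{"dp":[[0,0,0.005],[0,0,0.010],[0,0,0.013],[0,0,0.014],[0,0,0.015],[0,0,0.015],[0,0,0.015]],"rotation":[[0,0,0],[0,0,0],[0,0,0],[0,0,0],[0,0,0],[0,0,0],[0,0,0]]}'
```

```text
time: 16.25
tool_pos: [560.7, -32.2, 102.9]
tcp_rot: [3.141, -0.0, 0.452]
contact_force: [-1.2, -0.1, -3.3]
grip_width: 61.3
finger_force: 30.0
```

```bash

python3 -m pendant '{"dp":[[0,0,0.001],[0,0,0.001],[0,0,0.001]],"rotation":[[0,0,0],[0,0,0],[0,0,0]]}'
```

```text
time: 16.62
tool_pos: [561.0, -32.1, 102.5]
tcp_rot: [3.141, -0.001, 0.452]
contact_force: [-1.7, 1.6, 5.7]
grip_width: 61.0
finger_force: 30.0
```

Contact on the pins shows as +9 N. Next I'll turn the cap in 8° steps under this light preload and watch for the force to fall away.

```bash

python3 -m pendant '{"dp":[[0,0,0],[0,0,0],[0,0,0]],"rotation":[[0,0,-0.07],[0,0,-0.14],[0,0,-0.14]]}' | egrep "pos|rot|force"
python3 -m pendant '{"dp":[[0,0,0],[0,0,0],[0,0,0]],"rotation":[[0,0,-0.07],[0,0,-0.14],[0,0,-0.14]]}' | egrep "pos|rot|force"
python3 -m pendant '{"dp":[[0,0,0],[0,0,0],[0,0,0]],"rotation":[[0,0,-0.07],[0,0,-0.14],[0,0,-0.14]]}' | egrep "pos|rot|force"
```

```text
tool_pos: [561.3, -32.5, 102.5]
tcp_rot: [3.14, -0.001, 0.593]
contact_force: [-1.0, -0.6, 5.5]
finger_force: 30.0
tool_pos: [561.4, -32.5, 102.6]
tcp_rot: [3.14, -0.001, 0.733]
contact_force: [-0.5, 0.8, 5.0]
finger_force: 30.0
tool_pos: [561.3, -32.5, 102.5]
tcp_rot: [3.139, -0.001, 0.873]
contact_force: [-1.0, 0.0, 4.1]
finger_force: 30.0
```

```bash

python3 -m pendant '{"dp":[[0,0,0.0002],[0,0,0.0002],[0,0,0.0002]],"rotation":[[0,0,-0.07],[0,0,-0.14],[0,0,-0.14]]}' | egrep "pos|rot|force"
python3 -m pendant '{"dp":[[0,0,0],[0,0,0],[0,0,0]],"rotation":[[0,0,-0.07],[0,0,-0.14],[0,0,-0.14]]}' | egrep "pos|rot|force"
python3 -m pendant '{"dp":[[0,0,0],[0,0,0],[0,0,0]],"rotation":[[0,0,-0.07],[0,0,-0.14],[0,0,-0.14]]}' | egrep "pos|rot|force"
```

```text
tool_pos: [561.4, -32.4, 102.5]
tcp_rot: [3.139, -0.001, 1.013]
contact_force: [0.0, 0.3, 6.7]
finger_force: 30.0
tool_pos: [561.1, -32.3, 102.5]
tcp_rot: [3.14, -0.0, 1.153]
contact_force: [-1.4, 0.7, 7.4]
finger_force: 30.0
tool_pos: [561.1, -32.4, 102.4]
tcp_rot: [3.14, 0.0, 1.293]
contact_force: [-2.1, 0.8, 7.6]
finger_force: 30.0
```

```bash

python3 -m pendant '{"dp":[[0,0,0],[0,0,0],[0,0,0]],"rotation":[[0,0,-0.07],[0,0,-0.14],[0,0,-0.14]]}' | egrep "pos|rot|force"
python3 -m pendant '{"dp":[[0,0,0],[0,0,0],[0,0,0]],"rotation":[[0,0,-0.07],[0,0,-0.14],[0,0,-0.14]]}' | egrep "pos|rot|force"
python3 -m pendant '{"dp":[[0,0,0],[0,0,0],[0,0,0]],"rotation":[[0,0,-0.07],[0,0,-0.14],[0,0,-0.14]]}' | egrep "pos|rot|force"
```

```text
tool_pos: [561.2, -32.4, 102.5]
tcp_rot: [3.14, 0.001, 1.433]
contact_force: [-0.5, 1.1, 6.7]
finger_force: 30.0
tool_pos: [560.9, -32.3, 102.5]
tcp_rot: [3.14, 0.001, 1.573]
contact_force: [-2.6, 0.7, 6.9]
finger_force: 30.0
tool_pos: [560.4, -32.5, 101.5]
tcp_rot: [-3.141, 0.001, 1.712]
contact_force: [-1.3, -0.4, 0.4]
finger_force: 30.0
```

```bash

python3 -m pendant '{"dp":[[0,0,0.001],[0,0,0.002],[0,0,0.002]],"rotation":[[0,0,0],[0,0,0],[0,0,0]]}'
```

```text
time: 20.38
tool_pos: [560.6, -32.5, 100.4]
tcp_rot: [3.141, 0.001, 1.711]
contact_force: [-3.7, 0.6, 8.5]
grip_width: 61.3
finger_force: 30.0
```

```bash

python3 -m pendant '{"dp":[[0,0,0],[0,0,0],[0,0,0]],"rotation":[[0,0,-0.03],[0,0,-0.06],[0,0,-0.06]]}'; python3 -c "
from h import *
print(get_obs()['moment'])"
```

```text
time: 20.75
tool_pos: [560.2, -32.1, 98.8]
tcp_rot: [-3.14, -0.0, 1.771]
contact_force: [-0.6, -0.8, -2.3]
grip_width: 61.2
finger_force: 30.0
[-0.10694228  0.13326502  0.01535789]
```

Now it is free: the force is back to about the cap's weight. I'll push it down.

```bash

python3 -m pendant '{"dp":[[0,0,0.002],[0,0,0.003],[0,0,0.004],[0,0,0.004]],"rotation":[[0,0,0],[0,0,0],[0,0,0],[0,0,0]]}' | egrep "pos|force"
python3 -m pendant '{"dp":[[0,0,0.0015],[0,0,0.003],[0,0,0.004],[0,0,0.004],[0,0,0.004]],"rotation":[[0,0,0],[0,0,0],[0,0,0],[0,0,0],[0,0,0]]}'
```

```text
tool_pos: [560.4, -32.1, 95.5]
contact_force: [-3.2, 0.3, -1.3]
finger_force: 30.0
time: 21.88
tool_pos: [560.4, -32.1, 92.0]
tcp_rot: [-3.141, 0.0, 1.772]
contact_force: [-6.1, -0.3, 4.1]
grip_width: 61.4
finger_force: 30.0
```

```bash

python3 -m pendant '{"dp":[[0,0,0.001],[0,0,0.002],[0,0,0.002],[0,0,0.002]],"rotation":[[0,0,0],[0,0,0],[0,0,0],[0,0,0]]}' | egrep "pos|rot|force"
python3 -m pendant '{"dp":[[0,0,0.001],[0,0,0.001],[0,0,0.001]],"rotation":[[0,0,0],[0,0,0],[0,0,0]]}'| egrep "pos|rot|force"
```

```text
tool_pos: [560.4, -32.1, 90.5]
tcp_rot: [3.142, 0.0, 1.772]
contact_force: [-7.2, 0.4, 8.0]
finger_force: 30.0
tool_pos: [560.4, -32.1, 90.4]
tcp_rot: [3.141, 0.0, 1.772]
contact_force: [-9.3, -0.3, 14.7]
finger_force: 30.0
```

```bash

python3 -m pendant '{"dp":[[0,0,0.0005],[0,0,0.0005],[0,0,0.0005],[0,0,0.0005]],"rotation":[[0,0,0],[0,0,0],[0,0,0],[0,0,0]]}'
python3 -c "
from h import *
cap('scene','s12')
cv2.imwrite('pics/m12.png',cv2.resize(cv2.imread('pics/s12.png')[185:275,205:325],(800,600),interpolation=cv2.INTER_CUBIC))"
```

```text
time: 23.25
tool_pos: [560.4, -32.1, 90.4]
tcp_rot: [3.141, 0.001, 1.772]
contact_force: [-10.9, 0.7, 18.1]
grip_width: 61.4
finger_force: 30.0
```

View pics/m12.png

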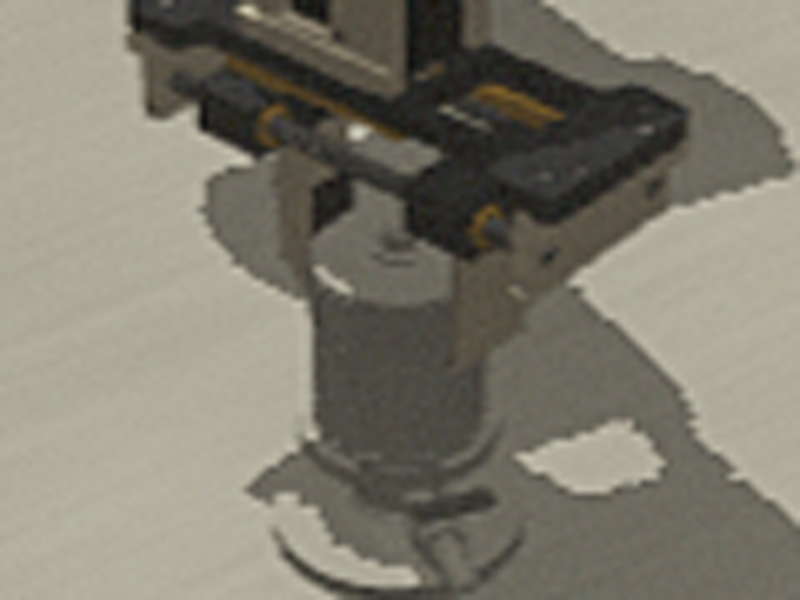

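The cap's rim is down on the flange (crop about (400,460)), with the fingers still gripping and pressing.

```bash
python3 -c "
from h import *
print(workorder.close_job())"
```

```text
the job is handed in; nothing more can be done
None
```

The job is handed in: the plate hangs on the post, and the cap's keyways dropped over the pins; it is held pushed home on the flange at about 18 N, with no verdict returned.

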